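Clear the spring clip and snap the tube spanner home

ROBOT

A 6-joint arm with a two-finger parallel gripper is mounted at the origin on the work surface. World frame = base frame: x ahead of the robot, y to its left, z up, the work surface at z = 0. Lengths are in m, angles in rad, forces in N, time in s.
With the tool pointing down it reaches from about 0.3 to 0.775 m from the base axis. Payload 14.6 kg.
Tool frame: the origin (TCP) lies at the very end of the fingers, on their centre line; the grasp point (between the pads) lies 19 mm behind it; z points along the fingers, y is the line along which they close (so a half turn about z gives the same grasp; the last joint's range is limited). The gripper opens to 94 mm and grips with 3 to 60 N. Pads are 16 mm wide; open, the fingers measure 119 mm over their backs; the gripper's body (75 mm by 177 mm) begins 78 mm behind the grasp point.
Start: joints at [1.054, 0.3, 1.521, -0, 1.321, -0.067], TCP at [0.239, 0.495, 0.205] pointing down, gripper open.
Joint ranges: [-3.03, 3.03], [-0.79, 2.21], [0.23, 2.52], [-1.04, 4.18], [0, 3.07], [-2.55, 2.55]. Speed limits (rad/s): [2.22, 2.22, 2.57, 3.14, 3.14, 3.14].

INTERFACE

Orientations are given as [roll, pitch, yaw] about the fixed x, y, z axes, in that order (R = Rz(yaw) Ry(pitch) Rx(roll)).
In Python, from station import ctrl gives the robot as it stands.
- The arm moves only by the tool move_arm, never from a script. Its argument "increments" is a list of rows, each a list of 7 numbers: the opening, from 0 (shut) to 1 (fully open), then the shift along the tool's x, y, z in units of 50 mm (1.0 is 50 mm), then the turn, a rotation vector about the tool's x, y, z in rad. In form: [[claw, tx, ty, tz, rx, ry, rz], ...]. A call has 1 to 20 rows; each row shifts and turns the commanded pose from where the row before left it, along the tool's axes as they then stand; what a row does not reach is not made up. A row lasts 1/10 s, in which the tool goes at most 50 mm and 8.59 degrees, less where a joint would pass 70% of its speed; a pose out of reach is approached as far as the arm can. A call is refused whole if a number of a shift passes 1 or a number of a turn 0.15, either way. A call with a gripper value outside its range is refused whole. The fingers move at their own pace and stop on an object; "force" is the grip in N (left out, the last holds). Time passes only in rows, so rows that do not move let the fingers close. It gives the time, the measured TCP pose, the force, the opening and the grip force at its end, in the units of the state.
- ctrl.get_obs(): the state, without advancing time (a new reading comes with each control period).
- ctrl.camera(name): name is "scene" or "top"; returns a dict with "color" (420x560x3 uint8, blue, green, red), "K" (3x3 intrinsics, pixels), "pose" (4x4, takes a point from camera to world coordinates). Camera axes: x right, y down, z forward; pixel columns grow to the right and rows downward; lengths in m; the calibration is good to about 2 mm. A picture is of the moment at which its call begins. There is no depth.
- ctrl.hand_in(): hands the job in; it is judged then, once.
Trained networks look in a picture, given as the dict that the camera call returned (one of the last four; its "shot" number tells which), for a name from the list of things; names that differ only in an ending like _2 or _b are one class to them, and where a whole thing is asked for, a point or a joint stands for the part that bears it (a point fixed in the world has none). Each returns a list of dicts, best first, with "conf" (0 to 1); they miss things now and then, are a little off and sometimes report something else, mostly with a low value. They report only what shows in the picture. A call takes as long as a camera call. They do not tell look-alikes from the thing itself.
- ctrl.cut_out(name, picture): "mask" (420x560 bool, what is visible of it) and "centre" ([row, column] in pixels, amid what is visible of it).
The state is a dict: "time_s": time; "qpos": joint angles; "joint_vel": joint speeds; "tau": joint torques, N m; "ee_pos": TCP position; "eef_rot": TCP orientation; "force": force on the tool from outside, world axes, zero at the start; "moment": the same for the moment, N m; "grip_width": finger opening in m; "grip_force": force on a finger pad.
Only numpy, scipy, OpenCV 4.12 (cv2) and the standard library are available. Lean on these libraries where they do the work, as an engineer would, in place of code of your own. Each camera call takes 0.05 s, during which the arm holds its last target. There are 200 camera calls.

TASK

Somebody has parked the green punch in the middle of the spring clip where the tube spanner belongs: first lift it out and stand it fully down in its own hole in the wooden rack, the one framed in green. Then lay the tube spanner across the two forks of the clip and press it down past the sprung yellow jaw with the gripper, not dropping it in, until it rests on the bottom of both forks with the jaw closed over it, and let go. Leave the blue and orange punches, the screw jar and the red tin where they are.

Things in the scene. Friction and masses are not known exactly. Their poses are not given: they have to be found in the camera images.
- clip: Blue clip stand, fixed; origin on the table under its centre, x towards the yellow jaw, y along the seated spanner, z up. Centre block 42 (x) x 60 (y) mm, 30 mm high, with a hole in its middle (14 mm square, floor at 5 mm) where the green punch starts. Two forks 12 mm thick stand at y = +42 and -42 mm, 72 mm clear between them; nothing but the punch is taller than 30 mm between them.
- seat (a point): Where the seated spanner's centre lies: on the clip's x = 0, y = 0, 62 mm above the table; axes are the clip's. Each fork is an open slot 16 mm wide about x = 0, floor 55 mm up. On -x its fixed prong rises to 80 mm, then flares outward up to 99 mm; on +x a short prong rises to 64 mm and the yellow jaw leans over the slot.
- jaw (a joint): Yellow sprung jaw, one part with a nose over each fork, hinged along the clip's y at x = 26, 15 mm up. 0 closed; grows to 0.4 rad as it swings to +x. Noses cover the slot from x = 1 mm out, undersides 71 mm up, steep ramps on top up to 99 mm. The spanner pushed straight down meets the ramps with its axis about 88 mm up, opens it some 0.12 rad (5 to 20 N push); near the bottom it snaps shut.
- spanner_c (a point): Centre of the loose steel tube spanner lying on the table, 0.12 kg, 190 mm long along its own y, z up: round shank 14 mm across over the middle 130 mm, a hexagonal head 22 mm across flats, 30 mm long, at each end. It lies on its flats, axis 11 mm above the table. Either way round fits the clip; hold it near the middle, as the forks take the shank 42 mm either side of it.
- punch_green_c (a point): Loose green punch, 0.09 kg, 100 mm tall, starting upright in the clip's hole: steel foot 12 mm across (round end) up to 32 mm, green sleeve 18 mm across from 32 to 90 mm, 13 mm steel head on top. It goes 25 mm down a hole, so 75 mm stand out and its foot is 5 mm above the table. The point is on its axis half-way up (50 mm above the foot); z is the axis, up.
- home_mouth (a point): Mouth centre of the green punch's own hole, on the rack's top face 30 mm above the table, with a green square frame 34 mm wide round it. Hole 14 mm square, 25 mm deep. x and y are the rack's.
- rack: Fixed wooden punch rack, 160 mm long (its y) x 50 mm wide (its x) x 30 mm high; origin on the table under its centre. Three upright holes, like the one above, along its middle at y = -50, 0 and +50 mm; two hold the blue and the orange punch, the third is the green-framed one. Which is which varies.
- punch_blue_c (a point): Blue punch in another rack hole, leave alone: same shape and size as the green one, point likewise half-way up.
- punch_orange_c (a point): Orange punch in another rack hole, leave alone: same shape and size as the green one, point likewise half-way up.
- jar_c (a point): Glass screw jar with red lid, 56 mm across, 80 mm tall, loose beside one end of the spanner, leave alone. Point half-way up on its axis.
- tin_c (a point): Red tin with a steel lid, 64 mm across, 75 mm tall, loose beside the other end of the spanner, leave alone. Point half-way up on its axis.
Things that resemble listed ones, but are neither listed nor needed, are in the scene too. There is more than one size of the rack; the one meant has the size given above.

How it is judged:
On the way, in this order (a step that is already met when the one before it is completed fails the run):
1. the green punch stands fully down in its own green-framed hole (horizontal distance between punch_green_c and home_mouth below 0.01 m and z of punch_green_c in the frame of rack below 0.06 m and angle between punch_green_c's own z axis and vertical below 0.15 rad), for 0.2 s.
2. the spanner is down in both forks under the closed jaw while the fingers hold or press it (not dropped in) (x of spanner_c in the frame of clip between -0.004 and 0.004 m and y of spanner_c in the frame of clip between -0.022 and 0.022 m and z of spanner_c in the frame of clip between 0.057 and 0.067 m and angle between the y axis of spanner_c and the y axis of clip, either way round below 0.08 rad and value of joint jaw below 0.05 rad and contact force between the fingers and spanner above 1 N), for 0.05 s.
At the end, for the whole second after the job is handed in: Green punch down in the green-framed hole (within 10 mm, tilt < 0.15 rad); spanner in both forks (axis within 4 mm of slot middle, 57-67 mm up, 22 mm lengthwise, 0.08 rad) under the closed jaw (< 0.05 rad); bystanders within 20 mm of their starts; all released (all of step 1 and x of spanner_c in the frame of clip between -0.004 and 0.004 m and y of spanner_c in the frame of clip between -0.022 and 0.022 m and z of spanner_c in the frame of clip between 0.057 and 0.067 m and angle between the y axis of spanner_c and the y axis of clip, either way round below 0.08 rad and value of joint jaw below 0.05 rad and distance of each of punch_blue_c, punch_orange_c, jar_c, tin_c from where it was at the start of the episode below 0.02 m); the robot touches nothing.
It fails at once if a bystander (blue or orange punch, jar, tin) is shifted more than 20 mm (distance of any of punch_blue_c, punch_orange_c, jar_c, tin_c from where it was at the start of the episode above 0.02 m).
It also fails if it takes over 56 s, if anything falls off the work surface, if the arm or the gripper's body presses on something with over 40 N, if the wrist force passes 120 N, or if a joint passes its speed limit or range.

## Working session

There is one attempt and no reset: what is moved stays moved. The work goes in short steps, Python scripts to look and compute and a tool call to move; the robot and the scene stay as the last step left them, time stands still between calls to the robot, and variables do not carry over. Pictures are saved under pics/ and viewed, at most 15 in all, crops included, and the job is handed in when it is done.

Besides the shell and the picture viewer there is one more tool, called after "Request:" as name(argument=value, ...), one argument or row to a line, values as JSON. move_arm: Moves the arm, as the interface text tells. Its arguments: {"type":"object","properties":{"increments":{"type":"array","items":{"type":"array","items":{"type":"number"}}},"force":{"type":"number"}},"required":["increments"]}

```bash
ls; mkdir -p pics; cat > h.py <<'E'
import numpy as np, cv2, pickle
from station import ctrl
def ray(p,uv):
    K,T=np.array(p["K"]),np.array(p["pose"])
    d=T[:3,:3]@np.linalg.inv(K)@np.array([uv[0],uv[1],1.]); return T[:3,3],d
def onz(p,uv,z):
    o,d=ray(p,uv); return o+d*(z-o[2])/d[2]
def proj(p,X):
    K,T=np.array(p["K"]),np.array(p["pose"])
    c=T[:3,:3].T@(np.array(X)-T[:3,3]); q=K@c; return q[:2]/q[2]
E
python3 - <<'E'
from h import *
P={n:ctrl.camera(n) for n in("scene","top")}
pickle.dump(P,open("p0.pkl","wb"))
cv2.imwrite("pics/a.png",np.vstack([cv2.resize(P[n]["color"],(400,300)) for n in P]))
cv2.imwrite("pics/top.png",cv2.resize(P["top"]["color"],(800,600)));cv2.imwrite("pics/scene.png",cv2.resize(P["scene"]["color"],(800,600)))
for n in P:
  print(n,np.round(P[n]["pose"],3).tolist(),np.round(P[n]["K"],1).tolist())
  for k in("clip","spanner_c","punch_green_c","rack","punch_blue_c","punch_orange_c","jar_c","tin_c","jaw"):
    print(k,[(round(r["conf"],2),np.round(r["centre"]).tolist(),int(r["mask"].sum())) for r in ctrl.cut_out(k,P[n])])
print(ctrl.get_obs())
E
```

```text
pics
scene [[-0.79, 0.422, -0.444, 0.79], [0.613, 0.538, -0.579, 0.437], [-0.005, -0.73, -0.684, 0.603], [0.0, 0.0, 0.0, 1.0]] [[413.9, 0.0, 277.4], [0.0, 413.9, 212.3], [0.0, 0.0, 1.0]]
clip [(0.88, [324.0, 329.0], 3623), (0.22, [250.0, 232.0], 313)]
spanner_c [(0.78, [199.0, 158.0], 523)]
punch_green_c [(0.55, [302.0, 340.0], 330)]
rack [(0.83, [275.0, 240.0], 2224), (0.79, [148.0, 273.0], 2463), (0.59, [222.0, 329.0], 4094)]
punch_blue_c [(0.72, [237.0, 213.0], 385), (0.61, [201.0, 126.0], 1329)]
punch_orange_c [(0.75, [250.0, 227.0], 317), (0.27, [236.0, 213.0], 331)]
jar_c [(0.72, [202.0, 124.0], 1203)]
tin_c [(0.83, [168.0, 193.0], 1147)]
jaw [(0.93, [322.0, 325.0], 1162), (0.65, [238.0, 213.0], 323), (0.53, [202.0, 160.0], 561)]
top [[-0.011, -0.991, 0.132, 0.272], [-1.0, 0.01, -0.015, -0.035], [0.013, -0.132, -0.991, 1.325], [0.0, 0.0, 0.0, 1.0]] [[539.6, 0.0, 278.0], [0.0, 539.6, 214.0], [0.0, 0.0, 1.0]]
clip [(0.73, [192.0, 176.0], 1363)]
spanner_c [(0.74, [158.0, 275.0], 77), (0.7, [166.0, 370.0], 531)]
punch_green_c [(0.55, [192.0, 171.0], 91)]
rack [(0.96, [282.0, 368.0]
[... 227 characters left out ...]

jaw [(0.85, [179.0, 174.0], 367)]
{'time_s': 1.0, 'qpos': array([ 1.05438994e+00,  2.99910527e-01,  1.52101959e+00,  4.92856877e-06,
        1.32068701e+00, -6.66166312e-02]), 'joint_vel': array([ 0.00112868,  0.00010091, -0.00095209,  0.00129168, -0.00019454,
       -0.00118895]), 'tau': array([-2.51323290e-03, -5.31666219e+01, -3.52916586e+01,  7.07208412e-02,
        2.13366078e-02, -2.43279862e-05]), 'ee_pos': array([0.23912941, 0.49527879, 0.20543151]), 'eef_rot': array([-3.14156855e+00, -6.39360962e-06,  2.69180167e+00]), 'force': array([-0.34165131, -0.83427466,  0.0969479 ]), 'moment': array([0.01917295, 0.02691107, 0.01598147]), 'grip_force': 0.0, 'grip_width': 0.09393433346768153}
```

View pics/top.png

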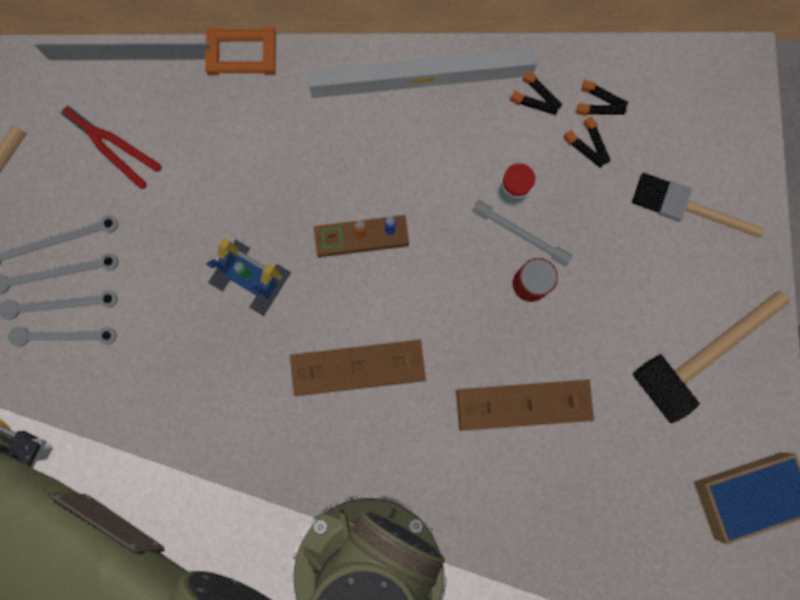

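View pics/scene.png

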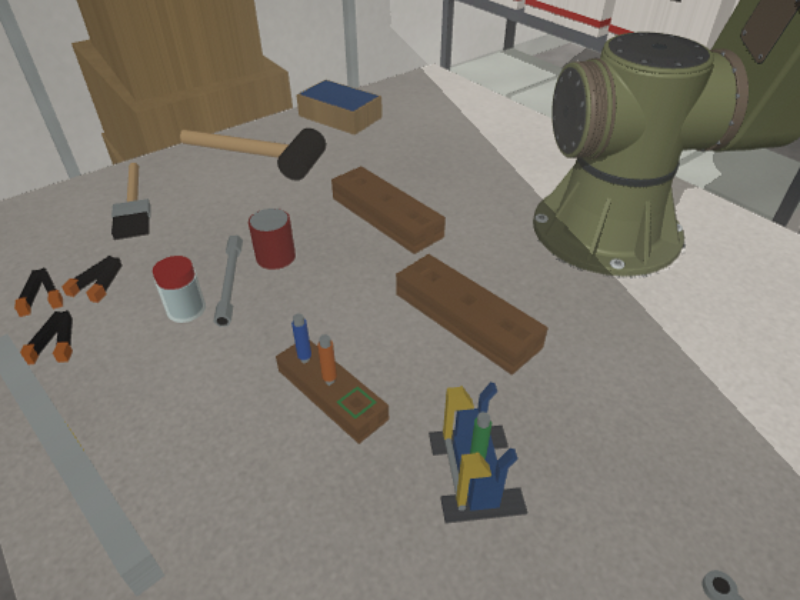

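Three wooden racks (top view, viewed px): (361,236) ~160 mm long, carrying the blue and orange punches and the green frame at (332,238). (358,367) and (525,404) are both larger and empty. The first fits the description. The clip is at (248,272), the spanner at (522,232), the jar at (518,182) and the tin at (536,278). I'll confirm with an enlarged crop.

```bash
python3 - <<'E'
from h import *
P=pickle.load(open("p0.pkl","rb"))
c=lambda n,x,y,w,h,s:cv2.resize(P[n]["color"][y:y+h,x:x+w],None,fx=s,fy=s,interpolation=cv2.INTER_CUBIC)
a=c("top",140,140,160,85,5)       # 800x425 
cv2.imwrite("pics/c1.png",a)
b=c("scene",185,215,200,150,4)
cv2.imwrite("pics/c2.png",b)
E
```

```text
(no output)
```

View pics/c1.png

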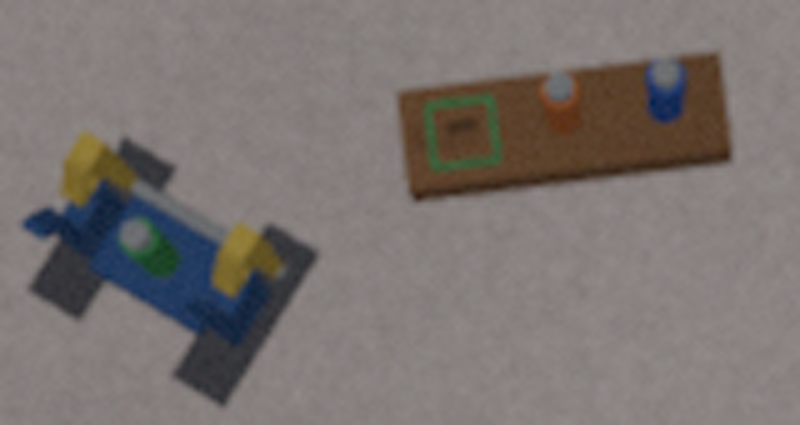

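View pics/c2.png

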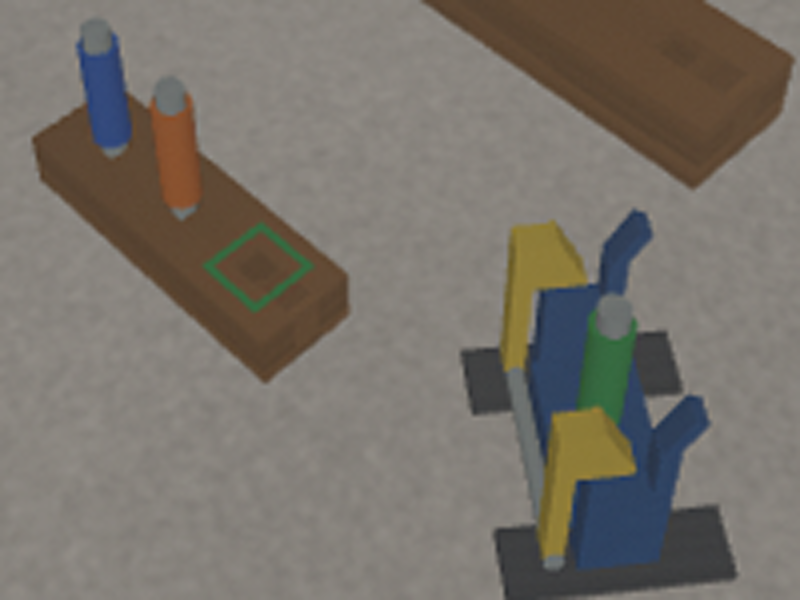

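The crops confirm it: the green-framed hole sits in the small rack at top px (232.6,166.4), with orange and blue punches beside it. The green punch's head in the clip is at top px (166.6,186.6). Now the poses.

```bash
python3 - <<'E'
from h import *
P=pickle.load(open("p0.pkl","rb"));T,S=P["top"],P["scene"]
t=lambda x,y:(x/5+140-.4,y/5+140-.4); s=lambda x,y:(x/4+185-.4,y/4+215-.4)
ang=lambda a,b:round(float(np.degrees(np.arctan2(*(b-a)[:2][::-1]))),1)
r=lambda v:np.round(v,4)
def tri(a,b):
    A=[];B=[]
    for p,u in((T,a),(S,b)):
        o,d=ray(p,u);d/=np.linalg.norm(d);M=np.eye(3)-np.outer(d,d);A.append(M);B.append(M@o)
    return np.linalg.lstsq(np.vstack(A),np.hstack(B),rcond=None)[0]
print("frame",r(np.mean([onz(T,t(*q),.03) for q in((425,102),(494,94),(502,163),(432,171))],0)),r(onz(S,s(260,267),.03)),tri(t(463,132),s(260,267)))
print("rack y dir",ang(onz(T,t(398,92),.03),onz(T,t(718,54),.03)),ang(onz(S,s(35,140),.03),onz(S,s(268,358),.03)), ang(onz(S,s(206,266),.03),onz(S,s(257,310),.03)))
print("head",r(onz(T,t(133,233),.103)),r(onz(S,s(614,312),.103)),tri(t(133,233),s(614,312)))
for n,z,c in(("prong",.099,((637,211),(695,397))),("prong2",.099,((651,235),(708,420))),("nose",.099,((513,228),(555,413))),("noseR",.075,((585,283),(634,472)))):
  a,b=[onz(S,s(*q),z) for q in c];print(n,ang(a,b),r(a),r(b),np.linalg.norm(a-b))
print("plate",ang(onz(T,t(225,405),.003),onz(T,t(318,255),.003)),"noses top",ang(onz(T,t(88,133),.099),onz(T,t(240,226),.099)),np.linalg.norm(onz(T,t(88,133),.099)-onz(T,t(240,226),.099)))
for n,z in(("spanner_c",.011),("punch_green_c",.07),("jar_c",.04),("tin_c",.04)):
  for k in P:
    for q in ctrl.cut_out(n,ctrl.camera(k)):
      v=np.argwhere(q["mask"])[:,::-1];c=v.mean(0)
      w=np.array([onz(P[k],u,z)[:2] for u in v]);m=w.mean(0);e=np.linalg.svd(w-m,full_matrices=False)[2][0]
      pr=(w-m)@e
      print(n,k,round(q["conf"],2),r(m),"mid",r(m+e*(pr.max()+pr.min())/2),"dir",r(np.degrees(np.arctan2(e[1],e[0]))),r(np.ptp(pr)))
E
```

```text
frame [0.5637 0.0564 0.03  ] [0.5617 0.0589 0.03  ] [0.56270614 0.05761242 0.02977254]
rack y dir -83.5 95.6 97.3
head [0.5014 0.2027 0.103 ] [0.5004 0.2036 0.103 ] [0.50094591 0.20317379 0.10321299]
prong 59.4 [0.4578 0.1726 0.099 ] [0.5009 0.2456 0.099 ] 0.0847255034214627
prong2 59.1 [0.4619 0.1844 0.099 ] [0.5041 0.2549 0.099 ] 0.08211438351276595
nose 58.9 [0.5014 0.1492 0.099 ] [0.5442 0.22   0.099 ] 0.0827327951298352
noseR 58.9 [0.4835 0.1735 0.075 ] [0.5267 0.2449 0.075 ] 0.08338448116382449
plate -31.2 noses top -122.1 0.08341518140990188
spanner_c scene 0.75 [ 0.5769 -0.2641] mid [ 0.5723 -0.2715] dir 57.958 0.2142
spanner_c top 0.77 [ 0.5745 -0.2739] mid [ 0.5746 -0.2738] dir -122.2489 0.1906
spanner_c top 0.49 [0.5052 0.2014] mid [0.5074 0.2045] dir -125.6348 0.1381
punch_green_c scene 0.68 [0.4963 0.2016] mid [0.496  0.2013] dir 39.519 0.055
punch_green_c scene 0.49 [0.591  0.0581] mid [0.5926 0.0475] dir 98.5848 0.1626
punch_green_c top 0.67 [0.5024 0.2014] mid [0.5021 0.2011] dir -130.8014 0.0307
punch_green_c top 0.4 [0.5692 0.0056] mid [0.5693 0.0056] dir -171.5575 0.0296
punch_green_c top 0.25 [0.5202 0.1938] mid [0.5181 0.1903] dir -120.7272 0.1123
jar_c top 0.77 [ 0.6535 -0.2612] mid [ 0.6537 -0.2613] dir 150.5184 0.0789
jar_c top 0.3 [0.5242 0.1952] mid [0.5231 0.1933] dir -120.6123 0.1183
tin_c top 0.64 [ 0.4871 -0.2883] mid [ 0.4865 -0.2877] dir 132.6764 0.077
```

Request:
move_arm(
  increments=[
    [1,0,0,0,0,0,0.1385],
    [1,0,0,0,0,0,0.1385],
    [1,0,0,0,0,0,0.1385],
    [1,0,0,0,0,0,0.1385],
    [1,0,0,0,0,0,0.1385],
    [1,0,0,0,0,0,0.1385],
    [1,0,0,0,0,0,0.1385],
    [1,0,0,0,0,0,0.1385],
    [1,0,0,0,0,0,0.1385],
    [1,0,0,0,0,0,0.1385],
    [1,0,0,0,0,0,0.1385],
    [1,0,0,0,0,0,0.1385],
  ],
  force=25,
)

```text
time_s: 3.0
ee_pos: [0.2391, 0.4953, 0.2054]
eef_rot: [3.142, 0.0, 1.024]
force: [0.7, 1.0, -0.2]
grip_width: 0.0943
grip_force: 0.0
```

Request:
move_arm(
  increments=[
    [1,-0.231,0.75,0,0,0,0],
    [1,-0.231,0.75,0,0,0,0],
    [1,-0.231,0.75,0,0,0,0],
    [1,-0.231,0.75,0,0,0,0],
    [1,-0.231,0.75,0,0,0,0],
    [1,-0.231,0.75,0,0,0,0],
    [1,-0.231,0.75,0,0,0,0],
    [1,-0.231,0.75,0,0,0,0],
    [1,-0.231,0.75,0,0,0,0],
    [1,-0.231,0.75,0,0,0,0],
    [1,0,0,0,0,0,0],
    [1,0,0,0,0,0,0],
  ],
)

```text
time_s: 4.2
ee_pos: [0.5012, 0.2028, 0.2052]
eef_rot: [-3.141, 0.0, 1.028]
force: [-1.0, 0.4, -0.4]
grip_width: 0.0941
grip_force: 0.0
```

Request:
move_arm(
  increments=[
    [1,0,0,0.52,0,0,0],
    [1,0,0,0.52,0,0,0],
    [1,0,0,0.52,0,0,0],
    [1,0,0,0.52,0,0,0],
    [1,0,0,0.52,0,0,0],
    [1,0,0,0.52,0,0,0],
    [1,0,0,0,0,0,0],
    [0,0,0,0,0,0,0],
    [0,0,0,0,0,0,0],
    [0,0,0,0,0,0,0],
    [0,0,0,0,0,0,0],
    [0,0,0,0,0,0,0],
    [0,0,0,0,0,0,0],
    [0,0,0,0,0,0,0],
    [0,0,0,0,0,0,0],
    [0,0,0,0,0,0,0],
  ],
  force=25,
)

```text
time_s: 5.8
ee_pos: [0.5011, 0.2031, 0.0494]
eef_rot: [-3.142, 0.0, 1.03]
force: [-0.2, 0.4, -0.1]
grip_width: 0.0255
grip_force: 0.0
```

Request:
move_arm(
  increments=[
    [0,0,0,0,0,0,0],
    [0,0,0,0,0,0,0],
    [0,0,0,0,0,0,0],
    [0,0,0,0,0,0,0],
  ],
)

```text
time_s: 6.2
ee_pos: [0.5008, 0.2033, 0.0493]
eef_rot: [-3.141, 0.0, 1.03]
force: [-3.8, 2.6, -0.3]
grip_width: 0.0174
grip_force: 25.0
```

Request:
move_arm(
  increments=[
    [0,0,0,-0.2,0,0,0],
    [0,0,0,-0.4,0,0,0],
    [0,0,0,-0.5,0,0,0],
    [0,0,0,-0.5,0,0,0],
    [0,0,0,-0.5,0,0,0],
    [0,0,0,-0.4,0,0,0],
    [0,0,0,0,0,0,0],
  ],
)

```text
time_s: 6.9
ee_pos: [0.5024, 0.2033, 0.1777]
eef_rot: [3.138, -0.004, 1.03]
force: [0.5, -0.1, 0.0]
grip_width: 0.0172
grip_force: 25.0
```

```bash
python3 - <<'E'
from h import *
P={n:ctrl.camera(n) for n in("scene","top")}
pickle.dump(P,open("p1.pkl","wb"))
for k in P:
  for q in ctrl.cut_out("punch_green_c",P[k])[:1]: print(k,q["conf"],q["centre"])
o=ctrl.get_obs();print(o["ee_pos"],o["grip_width"])
f=cv2.resize(P["scene"]["color"][180:330,240:440],(800,600),interpolation=cv2.INTER_CUBIC);cv2.imwrite("pics/lift.png",f)
E
```

```text
scene 0.57 [252.1, 346.3]
[0.50068776 0.20290856 0.17328185] 0.017479059416438236
```

View pics/lift.png

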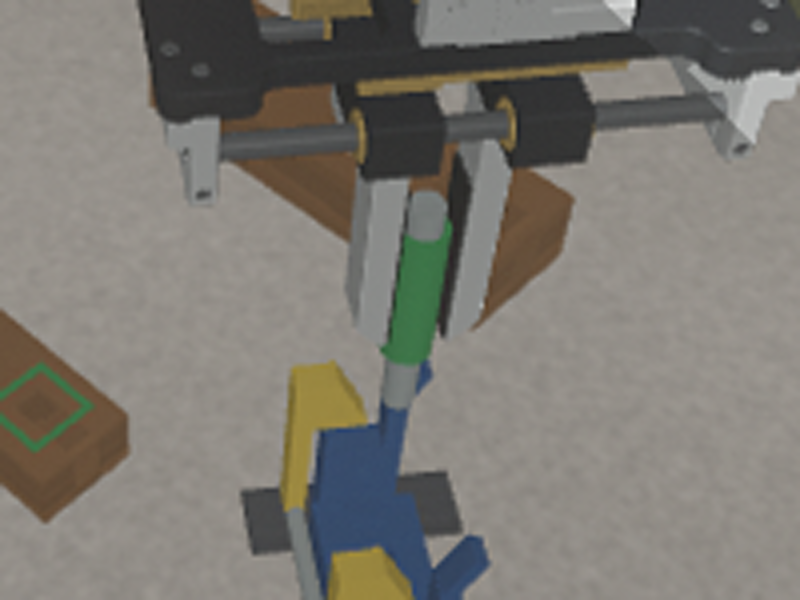

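The punch is held between the fingers: head at crop (428,205), foot at (397,402). Next I check its tilt and the shift to the hole.

```bash
python3 - <<'E'
from h import *
P=pickle.load(open("p1.pkl","rb"));S=P["scene"]
e=np.array([.5007,.2029]);
for z,n in((.129,"foot"),(.160,"foot/sleeve"),(.228,"head")): print(n,((proj(S,[*e,z])-[240,180]+.4)*4).round(1))
for u,z in(((397,402),.130),((405,360),.161),((428,205),.227)): print(onz(S,(u[0]/4+240-.4,u[1]/4+180-.4),z).round(4))
E
```

```text
foot [399.1 407.5]
foot/sleeve [407.9 351.8]
head [429.7 213.7]
[0.5002 0.2012 0.13  ]
[0.5046 0.2054 0.161 ]
[0.4976 0.1992 0.227 ]
```

Request:
move_arm(
  increments=[
    [0,-0.37,0.512,0,0,0,0],
    [0,-0.37,0.512,0,0,0,0],
    [0,-0.37,0.512,0,0,0,0],
    [0,-0.37,0.512,0,0,0,0],
    [0,-0.37,0.512,0,0,0,0],
    [0,0,0,0.46,0,0,0],
    [0,0,0,0.46,0,0,0],
    [0,0,0,0.46,0,0,0],
    [0,0,0,0.46,0,0,0],
    [0,0,0,0,0,0,0],
    [0,0,0,0,0,0,0],
  ],
)

```text
time_s: 8.2
ee_pos: [0.563, 0.0579, 0.0823]
eef_rot: [-3.141, 0.001, 1.03]
force: [0.4, -0.8, -1.2]
grip_width: 0.0177
grip_force: 25.0
```

```bash
python3 - <<'E'
from h import *
o=ctrl.get_obs();print(o["ee_pos"],o["force"])
S=ctrl.camera("scene")
f=cv2.resize(S["color"][210:310,180:313],(800,600),interpolation=cv2.INTER_CUBIC);cv2.imwrite("pics/over.png",f)
e=o["ee_pos"]; print(((proj(S,[e[0],e[1],e[2]-.044])-[180,210]+.4)*6).round(), ((proj(S,[.5627,.0577,.03])-[180,210]+.4)*6).round())
E
```

```text
[0.5630061  0.05792606 0.08229726] [ 0.43573629 -0.79954649 -1.22718529]
[413. 413.] [415. 430.]
```

View pics/over.png

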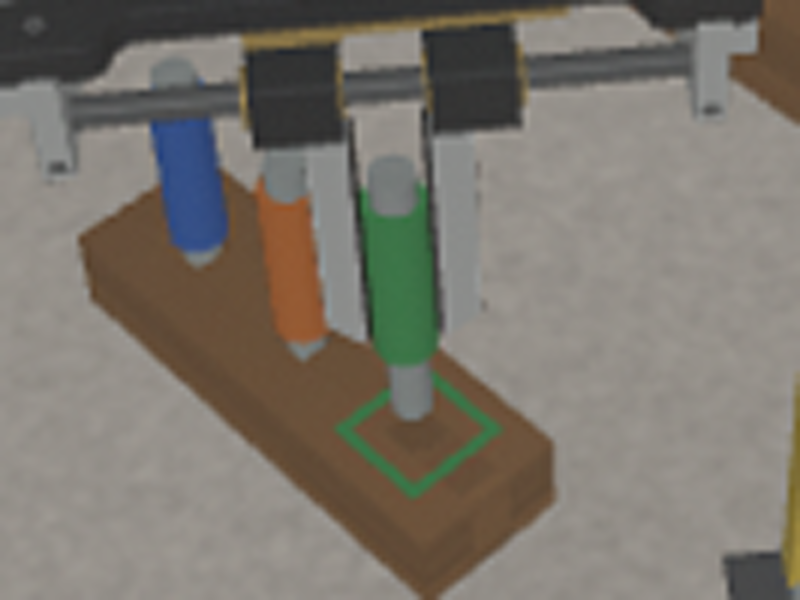

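The foot at crop (413,415) is right over the hole, whose frame centre is about (417,430). Descending.

Request:
move_arm(
  increments=[
    [0,0,0,0.1,0,0,0],
    [0,0,0,0.1,0,0,0],
    [0,0,0,0.1,0,0,0],
    [0,0,0,0,0,0,0],
  ],
)

```text
time_s: 8.65
ee_pos: [0.5628, 0.0579, 0.0668]
eef_rot: [-3.141, 0.001, 1.03]
force: [-0.1, -0.6, -0.0]
grip_width: 0.0175
grip_force: 25.0
```

Request:
move_arm(
  increments=[
    [0,0,0,0.1,0,0,0],
    [0,0,0,0.1,0,0,0],
    [0,0,0,0.1,0,0,0],
    [0,0,0,0.04,0,0,0],
    [0,0,0,0,0,0,0],
  ],
)

```text
time_s: 9.15
ee_pos: [0.563, 0.0579, 0.05]
eef_rot: [-3.141, 0.0, 1.03]
force: [0.6, 0.3, -1.6]
grip_width: 0.0178
grip_force: 25.0
```

Request:
move_arm(
  increments=[
    [1,0,0,0,0,0,0],
    [1,0,0,0,0,0,0],
    [1,0,0,0,0,0,0],
    [1,0,0,0,0,0,0],
    [1,0,0,0,0,0,0],
    [1,0,0,-0.3,0,0,0],
    [1,0,0,-0.7,0,0,0],
    [1,0,0,-0.7,0,0,0],
    [1,0,0,-0.7,0,0,0],
    [1,0,0,-0.7,0,0,0],
    [1,0,0,0,0,0,0],
    [1,0,0,0,0,0,0],
  ],
)

```text
time_s: 10.35
ee_pos: [0.5633, 0.058, 0.2066]
eef_rot: [3.14, -0.001, 1.03]
force: [-0.2, 0.6, -0.5]
grip_width: 0.0941
grip_force: 0.0
```

```bash
python3 - <<'E'
from h import *
S=ctrl.camera("scene");T=ctrl.camera("top");pickle.dump({"scene":S,"top":T},open("p2.pkl","wb"))
g=lambda k,p:[(round(q["conf"],2),np.round(q["centre"],1).tolist()) for q in ctrl.cut_out(k,p)]
print(g("punch_green_c",S),g("punch_green_c",T)); print("expect centre sleeve",proj(S,[.5627,.0577,.07])[::-1])
for k,p in(("jar_c",S),("tin_c",S),("jar_c",T),("tin_c",T)): print(k,g(k,p)[:1])
a=cv2.resize(T["color"][100:220,220:420],(800,480),interpolation=cv2.INTER_CUBIC);cv2.imwrite("pics/sp.png",a)
o=ctrl.get_obs();print(o["ee_pos"],o["eef_rot"])
E
```

```text
[(0.87, [269.2, 251.3]), (0.74, [322.5, 332.9])] [(0.15, [184.6, 160.8])]
expect centre sleeve [266.30602906 247.42206117]
jar_c [(0.7, [199.5, 125.3])]
tin_c [(0.75, [172.8, 187.7])]
jar_c [(0.93, [126.8, 361.3])]
tin_c [(0.55, [194.2, 375.5])]
[0.5630451  0.05793637 0.20496426] [-3.14084731e+00  4.65507780e-04  1.02979206e+00]
```

View pics/sp.png

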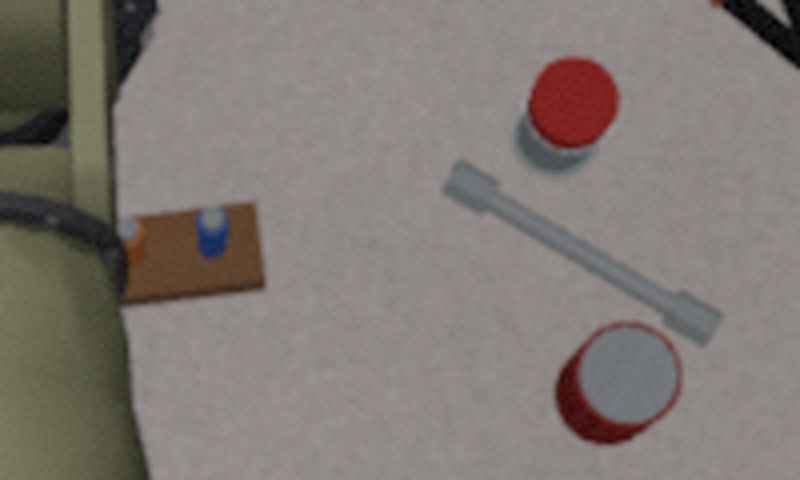

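```bash
python3 - <<'E'
from h import *
P=pickle.load(open("p2.pkl","rb"));T,S=P["top"],P["scene"]
f=lambda x,y,z:onz(T,(x/4+220-.4,y/4+100-.4),z)
a,b=f(452,175,.011),f(714,331,.011);c=(a+b)/2
y=np.array([np.cos(1.0298),np.sin(1.0298),0]);x=np.array([y[1],-y[0],0])
print(c,np.linalg.norm(a-b),np.degrees(np.arctan2(*(a-b)[:2][::-1])))
for n,q in(("jar",f(574,103,.08)),("tin",f(629,375,.075))): print(n,q,"x,y",(q-c)@x,(q-c)@y)
c=np.array([.5742,-.2732,.011])if 0 else c
d=c-np.array([.563,.058,.205]);d[2]=0
print("tool shift x,y /50mm",d@y/.05,d@x/.05)
q=ctrl.cut_out("spanner_c",ctrl.camera("scene"))[0];v=np.argwhere(q["mask"]);print(v.min(0),v.max(0),proj(S,a),proj(S,b))
m=ctrl.cut_out("punch_green_c",S);print([np.ptp(np.argwhere(k["mask"]),axis=0) for k in m])
E
```

```text
[ 0.573619   -0.27356372  0.011     ] 0.18950642797791165 57.87863443095517
jar [ 0.64902107 -0.25898067  0.08      ] x,y 0.05712421918292901 0.05133187046874266
tin [ 0.48509616 -0.28699494  0.075     ] x,y -0.06896448490538547 -0.05710159041218225
tool shift x,y /50mm -5.574928312492125 3.5970933538543415
[165 148] [228 169] [153.95032665 223.68951397] [163.38839786 167.72336745]
[array([36, 14]), array([97, 66])]
```

Request:
move_arm(
  increments=[
    [0.55,-0.557,0.36,0,0,0,0],
    [0.55,-0.557,0.36,0,0,0,0],
    [0.55,-0.557,0.36,0,0,0,0],
    [0.55,-0.557,0.36,0,0,0,0],
    [0.55,-0.557,0.36,0,0,0,0],
    [0.55,-0.557,0.36,0,0,0,0],
    [0.55,-0.557,0.36,0,0,0,0],
    [0.55,-0.557,0.36,0,0,0,0],
    [0.55,-0.557,0.36,0,0,0,0],
    [0.55,-0.557,0.36,0,0,0,0],
    [0.55,0,0,0,0,0,0.019],
    [0.55,0,0,0.5,0,0,0],
    [0.55,0,0,0.5,0,0,0],
    [0.55,0,0,0.5,0,0,0],
    [0.55,0,0,0.5,0,0,0],
    [0.55,0,0,0,0,0,0],
    [0.55,0,0,0,0,0,0],
  ],
)

```text
time_s: 12.6
ee_pos: [0.5743, -0.2732, 0.1061]
eef_rot: [3.141, -0.0, 1.011]
force: [0.6, -0.3, 0.9]
grip_width: 0.0519
grip_force: 0.0
```

```bash
python3 - <<'E'
from h import *
S=ctrl.camera("scene");o=ctrl.get_obs();print(o["ee_pos"],o["eef_rot"])
cv2.imwrite("pics/pre.png",cv2.resize(S["color"][100:310,80:360],(800,600),interpolation=cv2.INTER_CUBIC))
E
```

```text
[ 0.57461616 -0.27347341  0.10693574] [ 3.14000213e+00 -1.01340369e-04  1.01092273e+00]
```

View pics/pre.png

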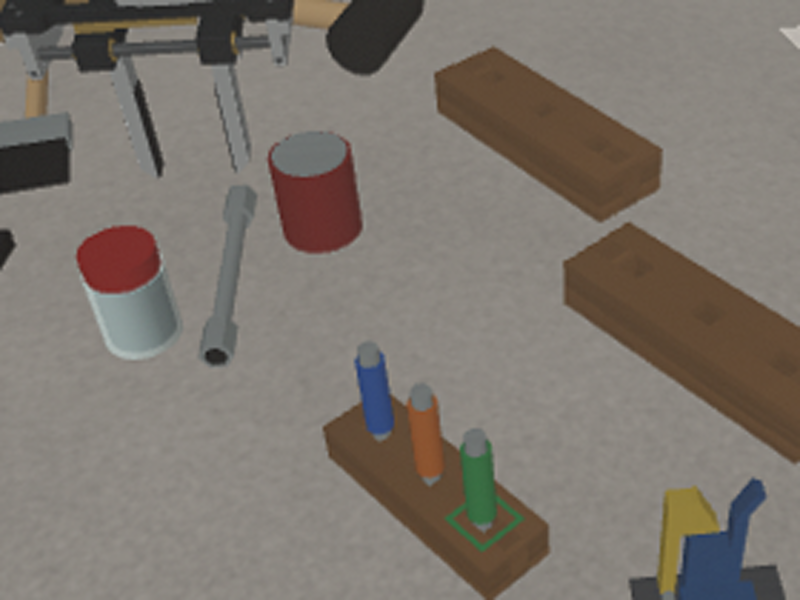

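The green punch stands fully down at (480,480), level with its neighbours. The gripper is over the spanner shank, clear of the jar and the tin.

Request:
move_arm(
  increments=[
    [0.55,0,0,0.505,0,0,0],
    [0.55,0,0,0.505,0,0,0],
    [0.55,0,0,0.505,0,0,0],
    [0.55,0,0,0.35,0,0,0],
    [0.55,0,0,0.15,0,0,0],
    [0.55,0,0,0,0,0,0],
    [0,0,0,0,0,0,0],
    [0,0,0,0,0,0,0],
    [0,0,0,0,0,0,0],
    [0,0,0,0,0,0,0],
    [0,0,0,0,0,0,0],
    [0,0,0,0,0,0,0],
    [0,0,0,0,0,0,0],
    [0,0,0,0,0,0,0],
  ],
  force=60,
)

```text
time_s: 14.05
ee_pos: [0.574, -0.2735, 0.0049]
eef_rot: [-3.142, 0.0, 1.011]
force: [-2.7, 1.4, 4.4]
grip_width: 0.0126
grip_force: 60.0
```

Request:
move_arm(
  increments=[
    [0,0,0,-0.1,0,0,0],
    [0,0,0,-0.3,0,0,0],
    [0,0,0,-0.5,0,0,0],
    [0,0,0,-0.7,0,0,0],
    [0,0,0,-0.7,0,0,0],
    [0,0,0,-0.6,0,0,0],
    [0,0,0,-0.3,0,0,0],
    [0,0,0,-0.2,0,0,0],
    [0,0,0,0,0,0,0],
    [0,0,0,0,0,0,0],
  ],
)

```text
time_s: 15.05
ee_pos: [0.5737, -0.2733, 0.1733]
eef_rot: [-3.14, 0.0, 1.011]
force: [0.4, 0.1, -1.2]
grip_width: 0.0124
grip_force: 60.0
```

```bash
python3 - <<'E'
from h import *
S=ctrl.camera("scene");T=ctrl.camera("top");pickle.dump({"scene":S,"top":T},open("p3.pkl","wb"))
o=ctrl.get_obs();print(o["ee_pos"],o["eef_rot"],o["force"],o["grip_width"])
cv2.imwrite("pics/held.png",cv2.resize(S["color"][40:190,60:260],(800,600),interpolation=cv2.INTER_CUBIC))
for z in (.1766,): 
  e=o["ee_pos"];yv=np.array([np.cos(1.011),np.sin(1.011),0])
  c=e+[0,0,.006]
  print([((proj(S,c+k*yv*.095)-[60,40]+.4)*4).round() for k in(1,-1)])
E
```

```text
[ 0.57364092 -0.27324586  0.17315032] [-3.13926921e+00  1.11743426e-04  1.01077755e+00] [ 0.00837111 -0.10569601 -1.31060303] 0.012587937142200963
[array([298., 465.]), array([353., 254.])]
```

View pics/held.png

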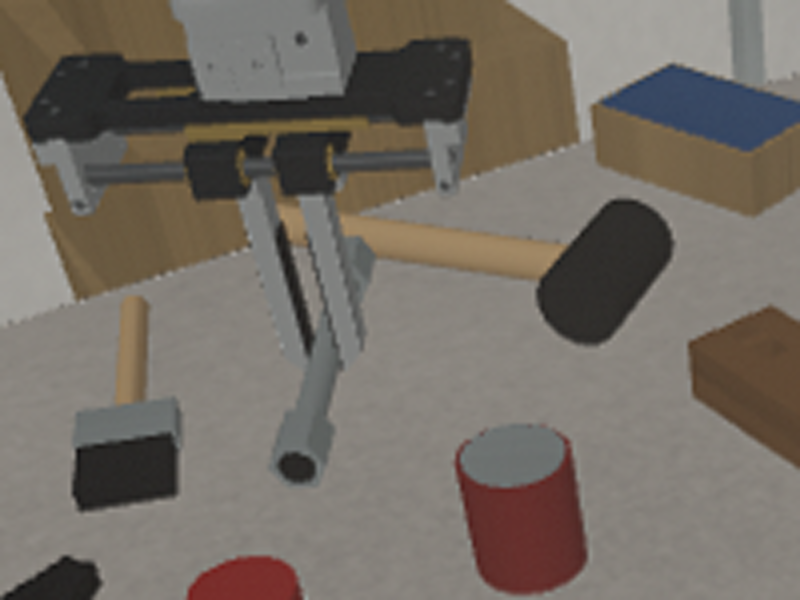

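The spanner is held level and centred: its near end is at crop (297,467), where (298,465) was predicted. Next I refine the clip centre from the nose tips and the mask.

```bash
python3 - <<'E'
from h import *
from scipy.optimize import least_squares
P=pickle.load(open("p0.pkl","rb"));T,S=P["top"],P["scene"]
# current clip crop from p3 (arm away) edges: blue-mask corners
s=lambda x,y:(x/4+185-.4,y/4+215-.4)
obs=[((1,48,71),(634,474)),((1,-36,71),(585,285)),((26,48,15),(553,563))]
f=lambda v:np.hstack([proj(S,[v[0]+x*np.sin(v[2])+y*np.cos(v[2]), v[1]-x*np.cos(v[2])+y*np.sin(v[2]),z])-np.array(s(*u)) for (x,y,z),u in [((a/1e3,b/1e3,c/1e3),u) for (a,b,c),u in obs]])
r=least_squares(f,[.501,.203,1.03]);print(r.x,np.degrees(r.x[2]),f(r.x).round(1))
c3=pickle.load(open("p3.pkl","rb"))
A=cv2.resize(c3["top"]["color"][165:225,140:220],(800,600),interpolation=cv2.INTER_CUBIC)
B=cv2.resize(c3["scene"]["color"][260:365,295:375],None,fx=5.7,fy=5.7,interpolation=cv2.INTER_CUBIC)
v=r.x
def dr(img,p,off,k,v,col):
  for x,y,z in [(x,y,z) for x in(-21,21) for y in(-30,30) for z in(30,)]+[(-8,y,z) for y in(-36,-48,36,48) for z in(55,80)]+[(8,y,z) for y in(-36,-48,36,48) for z in(55,64)]+[(1,y,71) for y in(-36,-48,36,48)]:
    X=[v[0]+x/1e3*np.sin(v[2])+y/1e3*np.cos(v[2]), v[1]-x/1e3*np.cos(v[2])+y/1e3*np.sin(v[2]),z/1e3]
    u=(proj(p,X)-off+.5)*k; cv2.circle(img,tuple(int(i) for i in u),3,col,-1)
dr(A,c3["top"],[140,165],10,v,(0,0,255));dr(B,c3["scene"],[295,260],5.7,v,(0,0,255))
A=A[:, :];h=598;out=np.hstack([cv2.resize(A,(344,258)),np.zeros((258,0,3),np.uint8)])
cv=np.zeros((600,800,3),np.uint8);cv[:258,:344]=out;cv[:B.shape[0],344:344+B.shape[1]]=B[:600,:456];cv2.imwrite("pics/clip.png",cv)
E
```

```text
[0.50009957 0.20380034 1.027854  ] 58.891696143165305 [-0.1  0.4 -0.1  0.2  0.2 -0.6]
```

View pics/clip.png

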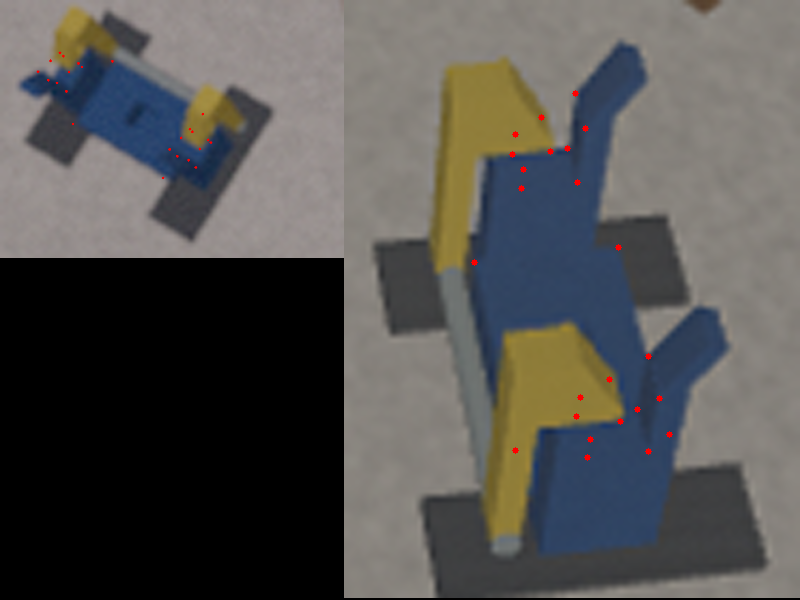

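Request:
move_arm(
  increments=[
    [0,0,0,0,0,0,-0.017],
    [0,0.4,-0.335,0,0,0,0],
    [0,0.617,-0.515,0,0,0,0],
    [0,0.617,-0.515,0,0,0,0],
    [0,0.617,-0.515,0,0,0,0],
    [0,0.617,-0.515,0,0,0,0],
    [0,0.617,-0.515,0,0,0,0],
    [0,0.617,-0.515,0,0,0,0],
    [0,0.617,-0.515,0,0,0,0],
    [0,0.617,-0.515,0,0,0,0],
    [0,0.617,-0.515,0,0,0,0],
    [0,0.617,-0.515,0,0,0,0],
    [0,0.5,-0.415,0,0,0,0],
    [0,0.337,-0.279,0,0,0,0],
    [0,0,0,0,0,0,0],
    [0,0,0,0,0,0,0],
    [0,0,0,0,0,0,0],
  ],
)

```text
time_s: 16.85
ee_pos: [0.5011, 0.2023, 0.1745]
eef_rot: [-3.142, 0.0, 1.027]
force: [-1.2, -0.5, -0.8]
grip_width: 0.0124
grip_force: 60.0
```

```bash
python3 - <<'E'
from h import *
S=ctrl.camera("scene");o=ctrl.get_obs();e=o["ee_pos"];print(e,o["eef_rot"],o["force"])
C=np.array([.5003,.2035]);yaw=o["eef_rot"][2];x=np.array([np.sin(yaw),-np.cos(yaw)]);y=np.array([np.cos(yaw),np.sin(yaw)])
d=C-e[:2];print("remaining tool x,y mm",d@y*1e3,d@x*1e3)
k=6;off=np.array([290,225])
I=cv2.resize(S["color"][225:325,290:423],None,fx=k,fy=k,interpolation=cv2.INTER_CUBIC)
c=np.r_[e[:2],e[2]+.006]
for s in(-.095,.095): cv2.circle(I,tuple(int(i) for i in (proj(S,c+s*np.r_[y,0])-off+.5)*k),3,(0,0,255),-1)
cv2.imwrite("pics/overclip.png",I)
E
```

```text
[0.5011047  0.20226816 0.17457542] [-3.14150849e+00  2.71967028e-04  1.02682657e+00] [ 0.00455445 -0.59992195 -1.37765426]
remaining tool x,y mm 0.6375766491825112 -1.3260756442741506
```

View pics/overclip.png

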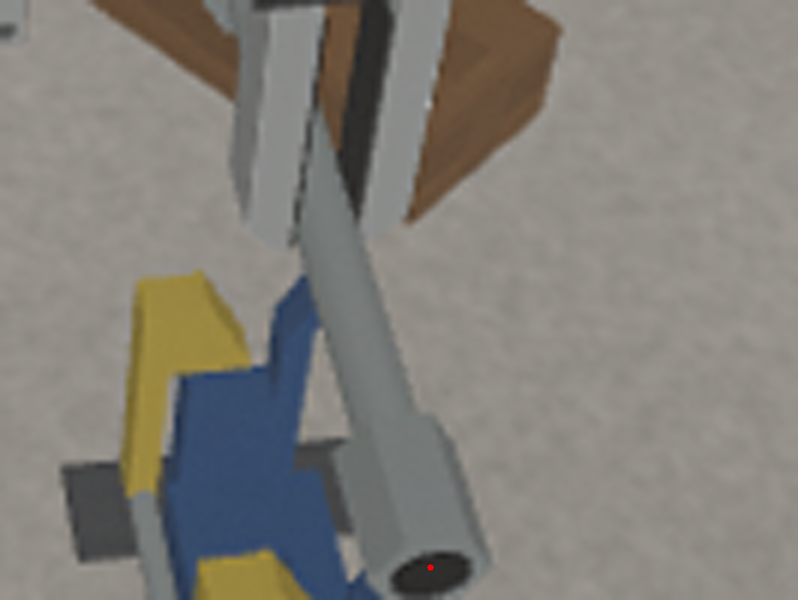

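The predicted end (430,567) sits on the spanner's bore, so the grasp is true. Small correction, then down to just above the ramps.

Request:
move_arm(
  increments=[
    [0,0.012,-0.024,0,0,0,0],
    [0,0,0,0.4,0,0,0],
    [0,0,0,0.4,0,0,0],
    [0,0,0,0.4,0,0,0],
    [0,0,0,0.3,0,0,0],
    [0,0,0,0.18,0,0,0],
    [0,0,0,0,0,0,0],
    [0,0,0,0,0,0,0],
  ],
)

```text
time_s: 17.7
ee_pos: [0.5005, 0.2043, 0.0913]
eef_rot: [3.141, -0.001, 1.028]
force: [-0.2, -0.3, -0.4]
grip_width: 0.0125
grip_force: 60.0
```

Request:
move_arm(
  increments=[
    [0,0,0,0.06,0,0,0],
    [0,0,0,0.06,0,0,0],
    [0,0,0,0.06,0,0,0],
    [0,0,0,0.06,0,0,0],
    [0,0,0,0,0,0,0],
  ],
)

```text
time_s: 18.2
ee_pos: [0.4998, 0.2047, 0.0785]
eef_rot: [-3.141, -0.0, 1.028]
force: [-3.0, 3.0, 0.8]
grip_width: 0.0128
grip_force: 60.0
```

Request:
move_arm(
  increments=[
    [0,0,0,0.06,0,0,0],
    [0,0,0,0.06,0,0,0],
    [0,0,0,0.06,0,0,0],
    [0,0,0,0,0,0,0],
  ],
)

```text
time_s: 18.6
ee_pos: [0.4995, 0.2048, 0.0692]
eef_rot: [-3.14, 0.0, 1.028]
force: [-4.1, 4.2, -1.0]
grip_width: 0.0124
grip_force: 60.0
```

Request:
move_arm(
  increments=[
    [0,0,0,0.06,0,0,0],
    [0,0,0,0.06,0,0,0],
    [0,0,0,0.06,0,0,0],
    [0,0,0,0.06,0,0,0],
    [0,0,0,0,0,0,0],
  ],
)

```text
time_s: 19.1
ee_pos: [0.5003, 0.2042, 0.0573]
eef_rot: [3.141, 0.0, 1.028]
force: [0.2, -0.3, -0.8]
grip_width: 0.0125
grip_force: 60.0
```

Request:
move_arm(
  increments=[
    [0,0,0,0.02,0,0,0],
    [0,0,0,0.02,0,0,0],
    [0,0,0,0,0,0,0],
    [0,0,0,0,0,0,0],
  ],
)

```text
time_s: 19.5
ee_pos: [0.5004, 0.2044, 0.0559]
eef_rot: [3.141, -0.0, 1.028]
force: [-0.2, -0.4, 0.2]
grip_width: 0.0124
grip_force: 60.0
```

Request:
move_arm(
  increments=[
    [0,0,0,0.02,0,0,0],
    [0,0,0,0.02,0,0,0],
    [0,0,0,0,0,0,0],
    [0,0,0,0,0,0,0],
  ],
)

```text
time_s: 19.9
ee_pos: [0.5005, 0.2044, 0.0555]
eef_rot: [3.141, -0.001, 1.028]
force: [-8.5, -3.9, 20.4]
grip_width: 0.0125
grip_force: 60.0
```

```bash
python3 - <<'E'
from h import *
S=ctrl.camera("scene");print(ctrl.get_obs()["force"])
cv2.imwrite("pics/seat.png",cv2.resize(S["color"][250:370,285:445],(800,600),interpolation=cv2.INTER_CUBIC))
E
```

```text
[-8.75702218 -3.88607427 20.2166611 ]
```

View pics/seat.png

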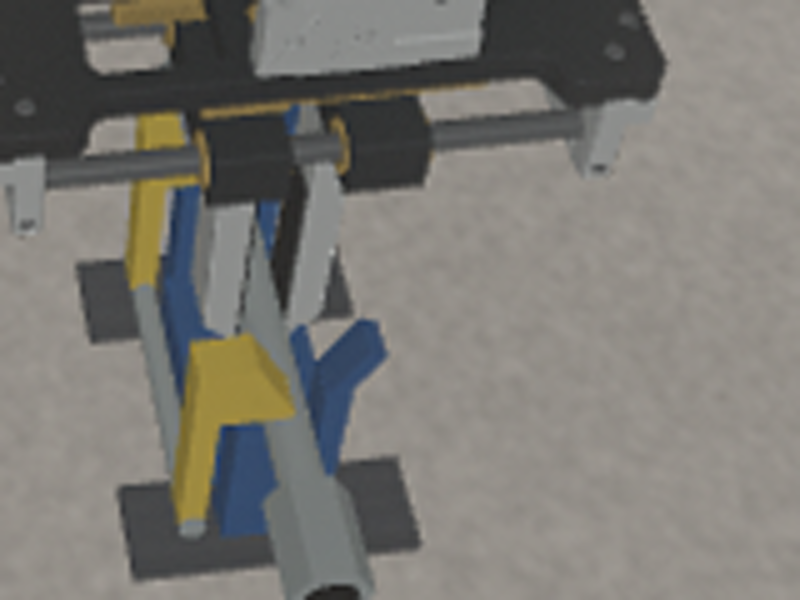

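Seated: the spanner lies under the nose at crop (290,410), bottomed with a 20 N push. Releasing and going up.

Request:
move_arm(
  increments=[
    [0,0,0,-0.01,0,0,0],
    [0,0,0,0,0,0,0],
    [0.5,0,0,0,0,0,0],
    [0.5,0,0,0,0,0,0],
    [0.5,0,0,0,0,0,0],
    [0.5,0,0,0,0,0,0],
    [0.5,0,0,0,0,0,0],
    [0.5,0,0,0,0,0,0],
    [0.5,0,0,-0.2,0,0,0],
    [0.5,0,0,-0.5,0,0,0],
    [0.5,0,0,-0.7,0,0,0],
    [0.5,0,0,-0.7,0,0,0],
    [0.5,0,0,-0.7,0,0,0],
    [0.5,0,0,0,0,0,0],
    [0.5,0,0,0,0,0,0],
  ],
)

```text
time_s: 21.45
ee_pos: [0.5003, 0.2044, 0.195]
eef_rot: [3.141, -0.001, 1.028]
force: [0.2, 0.1, -0.3]
grip_width: 0.047
grip_force: 0.0
```

```bash
python3 - <<'E'
from h import *
S=ctrl.camera("scene")
v=[.5004,.2035,1.028];k=1/ .28
I=cv2.resize(S["color"][210:390,230:470],(800,600),interpolation=cv2.INTER_CUBIC)
for y in(-.095,.095):
  u=(proj(S,[v[0]+y*np.cos(v[2]),v[1]+y*np.sin(v[2]),.062])-[230,210]+.5)*800/240;cv2.circle(I,tuple(int(i) for i in u),3,(0,0,255),-1)
cv2.imwrite("pics/end.png",I)
E
```

```text
(no output)
```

View pics/end.png

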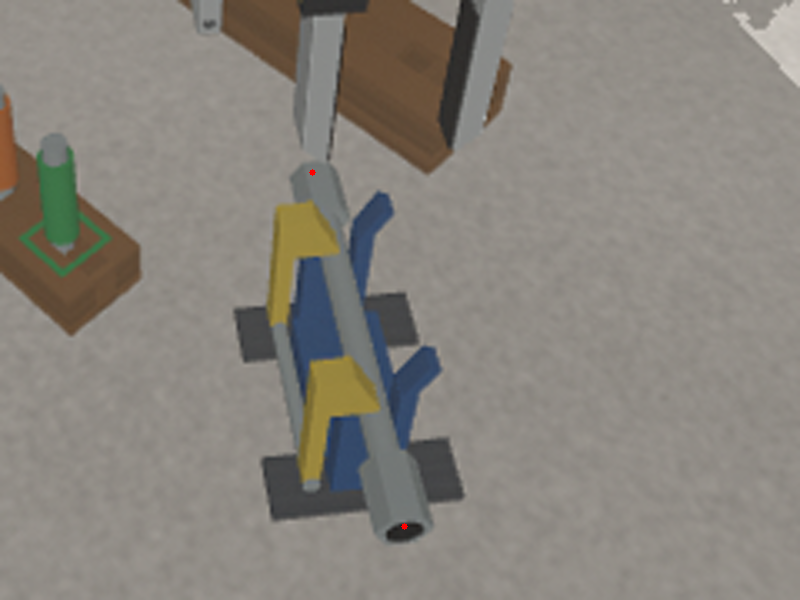

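The spanner lies in both forks under the closed noses: its bore at (404,530) matches the predicted (404,527). The green punch stands in its framed hole at (60,195), and the gripper is clear.

```bash
python3 -c "
from station import ctrl;print(ctrl.hand_in())"
```

```text
the job is handed in; nothing more can be done
None
```

I handed the job in at about 21.5 s; no verdict came back, but the last picture shows the green punch fully down in its green-framed hole and the tube spanner pressed onto both forks, released, under the closed jaw.

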